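Load the destaining tank, set its flow and stamp the run sheet

TASK

Shut the tank's valve, then move every gel cassette in the stand to the tank lane of its own colour, sliding it gently down the card guides until it is fully home. When all are in, open the valve to 60 degrees (the green tick), then press the self-inking stamp firmly and square, in the red box of the run sheet, lift it off without smearing and stand it back upright on its round mat. Leave everything else where it is.

Things in the scene. Friction and masses are not known exactly. Their poses are not given: they have to be found in the camera images.
- tank: fixed clear tank, grey base, 116 (x) x 200 (y) x 86 mm; origin under its centre. Lanes at y -75 red, -25 yellow, 25 green, 75 blue mm, coloured tabs on both rims. Each lane: vertical card guides, slot 9 mm in y, 102 mm in x, from the floor (8 mm over the bench) to 86 mm, then flared mouths 27 mm wide up to 96 mm. Open fingers only partly beside a neighbour. Steel valve block at +y end
- valve_grip (a point): point on the valve's vertical axis at the height to grip its handle, 114 mm over the bench, at x 0, y 155 mm in the tank's frame. Handle: level blue bar 76 mm long, 14 mm thick, 24 mm high (100 to 124 mm over the bench); this point's x axis runs along the bar to its white-dotted end and turns with it
- valve (a joint): valve opening in rad: 0 shut (bar along the tank's x, dotted end to +x), 1.571 wide open (dotted end to the tank's +y); grows counter-clockwise seen from above. Friction 0.06 N m, stays where left. White dial under the bar with ticks at 0, 30, 60 (broad green) and 90 degrees; the dotted end is the pointer
- stand: fixed white stand, 116 x 196 mm and 60 mm high, in which the cassettes wait upright; origin at the centre of its underside. Four slots 9 mm wide at y = -75, -25, 25, 75 mm in its frame, 102 mm long in x, floor 8 mm over the bench, no flare. Which cassette is in which slot varies, and some are absent
- run_sheet: run sheet on a small wooden clipboard, fixed on the bench, 170 mm along its x, 120 mm along its y, 4 mm thick, steel clip (to 15 mm high) at the +x end; origin at the centre of its underside
- stamp_here (a point): centre of the stamp box, a red printed outline 70 x 54 mm on the run sheet, 4 mm over the bench, 28 mm to -x of the board's centre; long side along this point's x
- stamp: self-inking stamp, 0.3 kg, 84 mm high, upright on its mat at the start; black housing 60 (x) x 44 (y) mm, 34 mm high, above it a red bar handle 56 (x) x 18 (y) x 28 mm high, 56 to 84 mm over the underside; origin at the centre of the underside, which is the printing face, 56 x 40 mm
- stamp_grip (a point): middle of the stamp's handle, 70 mm above the stamp's underside; axes as the stamp's
- stamp_handle (a joint): how far the handle is pressed down towards the housing, 0 to 0.010 m; a spring of 500 N/m preloaded with 3 N returns it (3 N begins to move it, about 7 N at 8 mm, 8 N at the stop). The stamp has printed when it is pressed at least 7 mm
- mat: round black rubber mat, 110 mm across and 1.5 mm thick, on the bench, the place of the stamp; origin at its centre on the bench. It gives no support of its own: the stamp's underside rests at bench height
- stain_bottle: loose brown bottle with blue cap, 38 mm across, 70 mm high, a bystander; origin at its foot
- specimen_cup_2: loose specimen cup with yellow lid, 66 mm across, 70 mm high, a bystander; origin at its foot
- petri: loose flat white petri dish, 62 mm across, 16 mm high, a bystander; origin at its foot
- cassette_red: gel cassette with red grip (may be absent), 0.12 kg: a stiff upright plate 96 mm along its x, 6 mm thick along its y, from 0 to 108 mm over its lower edge (the lowest 6 mm is a 4 mm thick, 88 mm wide tongue), with a red grip bar 60 mm (x) x 14 mm (y) x 28 mm high on top, from 108 to 136 mm; origin at the middle of the lower edge. It is alike both ways round
- lane_red (a point): middle of the floor of the red lane of the tank, where the lower edge of the cassette with the red grip comes to stand; axes as the tank's (slot along x)
- cassette_yellow: gel cassette with yellow grip (may be absent), 0.12 kg: a stiff upright plate 96 mm along its x, 6 mm thick along its y, from 0 to 108 mm over its lower edge (the lowest 6 mm is a 4 mm thick, 88 mm wide tongue), with a yellow grip bar 60 mm (x) x 14 mm (y) x 28 mm high on top, from 108 to 136 mm; origin at the middle of the lower edge. It is alike both ways round
- lane_yellow (a point): middle of the floor of the yellow lane of the tank, where the lower edge of the cassette with the yellow grip comes to stand; axes as the tank's (slot along x)
- cassette_green: gel cassette with green grip (may be absent), 0.12 kg: a stiff upright plate 96 mm along its x, 6 mm thick along its y, from 0 to 108 mm over its lower edge (the lowest 6 mm is a 4 mm thick, 88 mm wide tongue), with a green grip bar 60 mm (x) x 14 mm (y) x 28 mm high on top, from 108 to 136 mm; origin at the middle of the lower edge. It is alike both ways round
- lane_green (a point): middle of the floor of the green lane of the tank, where the lower edge of the cassette with the green grip comes to stand; axes as the tank's (slot along x)
- cassette_blue: gel cassette with blue grip (may be absent), 0.12 kg: a stiff upright plate 96 mm along its x, 6 mm thick along its y, from 0 to 108 mm over its lower edge (the lowest 6 mm is a 4 mm thick, 88 mm wide tongue), with a blue grip bar 60 mm (x) x 14 mm (y) x 28 mm high on top, from 108 to 136 mm; origin at the middle of the lower edge. It is alike both ways round
- lane_blue (a point): middle of the floor of the blue lane of the tank, where the lower edge of the cassette with the blue grip comes to stand; axes as the tank's (slot along x)

How it is judged:
By the outcome, as a careful person would: the job done as asked, in the order asked, and still so for the second after the job is handed in, with the robot touching nothing.
Of cassette_red, cassette_yellow, cassette_green, cassette_blue only 2 to 4 are there at a start; the rules pass over those that are not, and their reading is None.
At some moment in a run one of stamp may be knocked a few centimetres aside while the robot is not near it.
It also fails if it takes over 208 s, if anything falls off the work surface, if the arm or the gripper's body presses on something with over 40 N, if the wrist force passes 120 N, or if a joint passes its speed limit or range.

ROBOT

A 6-joint arm with a two-finger parallel gripper is mounted at the origin on a cart in front of the work surface, level with it; the furniture and walls round the work are solid. World frame = base frame: x ahead of the robot, y to its left, z up, the work surface at z = 0. Lengths are in m, angles in degrees, forces in N, time in s.
With the tool pointing down it reaches from about 0.375 to 0.75 m from the base axis. Payload 9 kg.
Tool frame: the origin (TCP) lies where the fingers leave the gripper's body, on its centre line; the fingertips stand 73 mm ahead of it and the grasp point (between the pads) lies 54 mm ahead of it (robot.tip_reach is the distance from the TCP to the fingertips, in m); z points along the fingers, y is the line along which they close (so a half turn about z gives the same grasp; the last joint's range is limited). The gripper opens to 85 mm and grips with 20 to 120 N. Pads are 22 mm wide; open, the fingers measure 114 mm over their backs; the gripper's body (76 mm by 85 mm) begins 54 mm behind the grasp point. The pads swing forward as they close: fully open they stand 13 mm farther back than shut.
Start: joints at [-85.697, 5.964, 5.575, 89.605, 0, 77.527], TCP at [0.173, -0.574, 0.304] pointing down, gripper open.
Joint ranges: [-171.21, 171.21], [-48.23, 106.86], [-62.78, 66.21], [-105.2, 120.99], [-86.42, 89.51], [-180, 180]. Speed limits (degrees/s): [127.2, 127.2, 147.25, 180, 180, 180].

INTERFACE

Orientations are given as [roll, pitch, yaw] about the fixed x, y, z axes, in that order (R = Rz(yaw) Ry(pitch) Rx(roll)).
In Python, from plant import robot gives the robot as it stands. Calls block until the motion is done:
- robot.move_pose(position, orientation): joint-space move of the TCP to a pose.
- robot.line_to(position, vel=0.15, rotation=None, guard=None): straight line of the TCP; rotation=None keeps the orientation; vel is the mean speed in m/s. With guard (N) it stops when the force on the tool has changed by that much, and returns True; else False.
- robot.goto_joints(angles): joint-space move.
- robot.set_gripper(opening): finger opening in m; the grip force is fixed at half the most; returns when the fingers have stopped.
- robot.pause(seconds).
- robot.ik(position, orientation): joint angles nearest the present ones, or None.
- robot.observe(): the state.
- robot.grab_frame(name): name is "scene" or "top" or "wrist"; returns the picture (420x560x3 uint8, blue, green, red); there is no depth.
- robot.get_calibration(name): a dict with "vertical_fov" (degrees; the focal length in pixels is half the picture's height over the tangent of half this angle, whatever the lens; pixels are square), "cx", "cy" (the principal point, pixels), "rvec" (rotation vector, rad) and "tvec" (3), from world to camera coordinates, as OpenCV has them. Camera axes: x right, y down, z forward; pixel columns grow to the right and rows downward; lengths in m; the calibration is good to about 2 mm. A picture is of the moment at which its call begins: read the wrist's pose just before it. get_calibration takes no time and is no camera call; for the wrist camera it gives the pose at the moment of the call.
A pose or a line that the arm cannot do raises robot.IKError and nothing moves.
- robot.job_done(): hands the job in; it is judged then, once.
The state is a dict: "time": time; "q": joint angles; "qvel": joint speeds; "joint_torque": joint torques, N m; "tool_pos": TCP position; "tcp_rot": TCP orientation; "ft_force": force on the tool from outside, world axes, zero at the start; "torque": the same for the moment, N m; "gripper_width": finger opening in m; "gripper_force": force on a finger pad.
Only numpy, scipy, OpenCV 4.12 (cv2) and the standard library are available. Lean on these libraries where they do the work, as an engineer would, in place of code of your own. Each camera call takes 0.05 s, during which the arm holds its last target. There are 200 camera calls.

## Working session

There is one attempt and no reset: what is moved stays moved. The work goes in short steps, each a Python script; the robot and the scene stay as the last script left them, time stands still between calls to the robot, and variables do not carry over. Pictures are saved under pics/ and viewed, at most 14 in all, crops included, and the job is handed in when it is done.

```bash
ls; mkdir -p pics
python3 - <<'E'
from plant import robot
import cv2
for n in("top","scene"):
    f=robot.grab_frame(n); cv2.imwrite(f"pics/{n}0.png",cv2.resize(f,(800,600),interpolation=cv2.INTER_CUBIC))
    print(n,robot.get_calibration(n))
print(robot.observe())
E
```

```text
pics
top {'vertical_fov': 51.81398262895896, 'cx': 272.397371560745, 'cy': 213.90797155022585, 'rvec': array([ 2.0812191 , -2.13933576,  0.18530745]), 'tvec': array([0.00283709, 0.59927632, 1.0727739 ])}
scene {'vertical_fov': 53.99269128857803, 'cx': 277.5750531358659, 'cy': 208.58234642174187, 'rvec': array([ 0.97093741, -2.10710721,  1.38814822]), 'tvec': array([0.35526392, 0.28788895, 0.74711893])}
{'time': 0.1, 'q': array([-8.56967828e+01,  5.99490334e+00,  5.53198374e+00,  8.96036689e+01,
        1.50735032e-03,  7.75248869e+01]), 'qvel': array([-0.01129412, -0.05697132,  0.19750827,  0.00406512, -0.01008217,
       -0.01724543]), 'joint_torque': array([ 6.18646314e-03, -5.58206248e+01,  5.04721284e+01,  1.28198101e-02,
       -2.29771185e-04, -8.61529173e-06]), 'tool_pos': array([ 0.17318301, -0.57425048,  0.30320753]), 'tcp_rot': array([-1.79935309e+02, -1.58558997e-02,  1.67783204e+01]), 'ft_force': array([-0.15434706,  0.21564379, -0.36294067]), 'torque': array([-0.03730354,  0.03210027, -0.00249733]), 'gripper_force': 0.0, 'gripper_width': 0.08536642621080345}
```

View pics/top0.png

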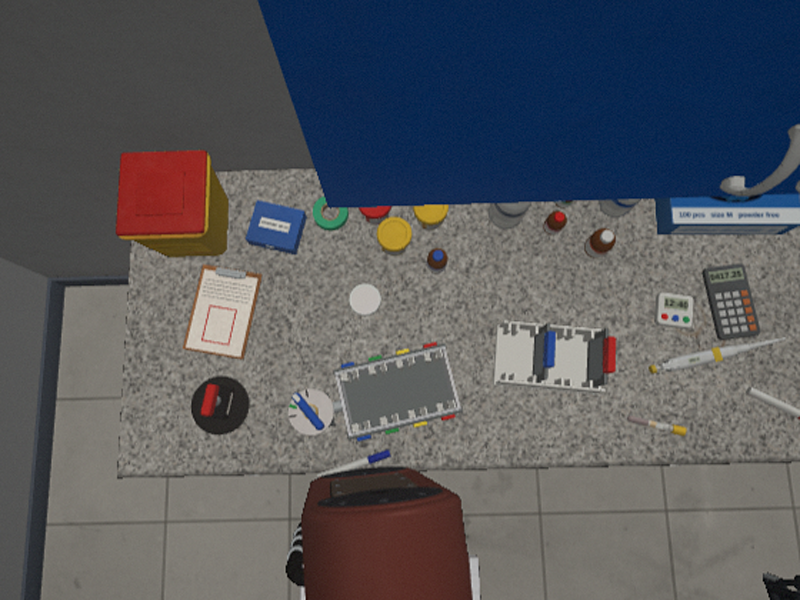

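View pics/scene0.png

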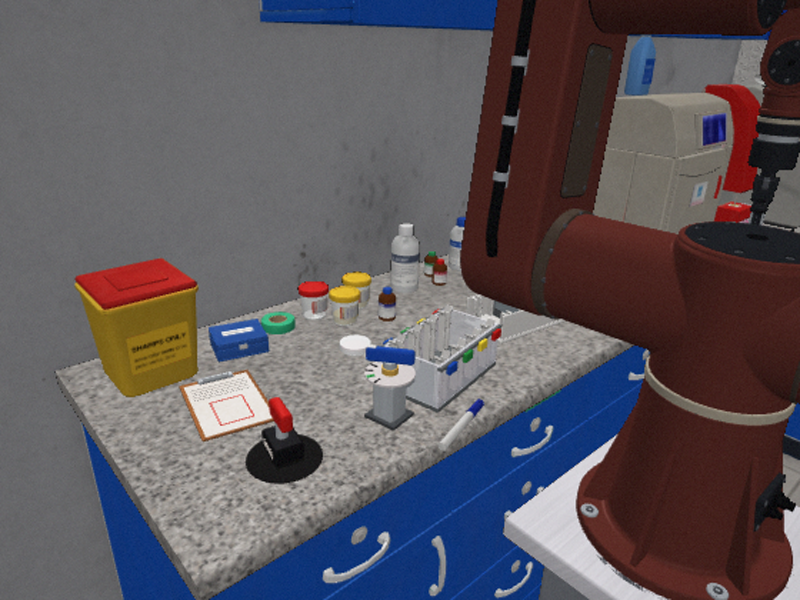

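The top view shows the tank (rim corners at 336,380 / 445,347 / 460,407 / 350,437), with the valve at (311,412). The stand holds two cassettes, blue (549,350) and red (610,355). The sheet's box is near (220,324) and the stamp is on its mat at (220,405). Next I'll turn these into metres.

```bash
cat > h.py <<'E'
from plant import robot
import cv2, numpy as np
def K(c,h=420):
    f=h/2/np.tan(np.radians(c["vertical_fov"]/2)); return np.array([[f,0,c["cx"]],[0,f,c["cy"]],[0,0,1]])
def p2w(c,uv,z,s=1.0):
    "pixels (scaled by s) to world points on the plane height z"
    R=cv2.Rodrigues(np.array(c["rvec"]))[0]; o=-R.T@c["tvec"]
    uv=np.atleast_2d(np.array(uv,float))/s
    d=(R.T@np.linalg.inv(K(c))@np.c_[uv,np.ones(len(uv))].T).T
    return o+d*((np.broadcast_to(z,len(uv))-o[2])/d[:,2])[:,None]
def w2p(c,P): return cv2.projectPoints(np.array(P,float).reshape(-1,1,3),np.array(c["rvec"]),np.array(c["tvec"]),K(c),None)[0][:,0]
def rot(a): a=np.radians(a); return np.array([[np.cos(a),-np.sin(a)],[np.sin(a),np.cos(a)]])
def snap(name,fn):
    c=robot.get_calibration(name); f=robot.grab_frame(name); cv2.imwrite(f"pics/{fn}.png",f); return c,f
E
python3 - <<'E'
from h import *
np.set_printoptions(precision=4,suppress=True)
c=robot.get_calibration("top"); s=800/560
R=cv2.Rodrigues(c["rvec"])[0]; print("cam",-R.T@c["tvec"])
def P(n,uv,z): print(n,p2w(c,uv,z,s)[:,:2].tolist() if 0 else p2w(c,uv,z,s)[:,:2])
P("tank",[(336,380),(445,347),(460,407),(350,437)],.09)
P("stand",[(497,323),(607,328),(604,390),(495,385)],.06)
P("sheet",[(204,266),(261,275),(241,358),(184,348)],.004)
P("box",[(208,305),(238,309),(231,344),(202,340)],.004)
P("mat",[(220,405)],.0015); P("stamp",[(208,400)],.084)
P("bar",[(296,393),(322,428)],.124); P("grips",[(549,350),(610,355)],.144)
P("others",[(365,299),(437,259)],[.016,.07])
E
```

```text
cam [ 0.3802 -0.0325  1.1681]
tank [[ 0.4636  0.0817]
 [ 0.516  -0.1102]
 [ 0.4116 -0.1315]
 [ 0.3659  0.0585]]
stand [[ 0.5609 -0.2083]
 [ 0.546  -0.4051]
 [ 0.4355 -0.3895]
 [ 0.4494 -0.1981]]
sheet [[0.6997 0.3479]
 [0.678  0.2355]
 [0.5168 0.2712]
 [0.539  0.381 ]]
box [[0.6214 0.3375]
 [0.6118 0.279 ]
 [0.5441 0.291 ]
 [0.5534 0.3469]]
mat [[0.4296 0.3096]]
stamp [[0.4353 0.3068]]
bar [[0.441  0.1457]
 [0.3822 0.1021]]
grips [[ 0.4994 -0.2781]
 [ 0.4883 -0.3776]]
others [[ 0.6217  0.0328]
 [ 0.6814 -0.104 ]]
```

```bash
cat >> h.py <<'E'
def pose(x,y,z,yaw):
    "tool-down pose with the last joint nearest its middle"
    best=None
    for k in (-180,0,180):
        q=robot.ik([x,y,z],[180,0,yaw+k])
        if q is not None and (best is None or abs(q[5])<abs(best[0][5])): best=(q,yaw+k)
    if best is None: raise SystemExit(f"no ik {x,y,z,yaw}")
    return best
def go(x,y,z,yaw):
    q,a=pose(x,y,z,yaw); robot.goto_joints(q); return a
E
python3 - <<'E'
from h import *
go(.498,-.30,.36,-4.5); c,f=snap("wrist","w_stand")
R=cv2.Rodrigues(c["rvec"])[0]; print("cam",-R.T@c["tvec"],c["vertical_fov"])
go(.425,.03,.36,14); c2,g=snap("wrist","w_tank")
np.save("cal.npy",[c,c2],allow_pickle=True)
cv2.imwrite("pics/w01.png",cv2.resize(np.hstack([f,g]),(800,300)))
o=robot.observe(); print(o["time"],o["q"])
E
```

```text
cam [ 0.42157129 -0.2947743   0.43023258] 70.60486196710521
3.25 [-1.37751432e+01 -2.30860719e+01 -1.49569917e+01  9.81378790e+01
 -1.08354660e-02 -2.76799750e+01]
```

View pics/w01.png

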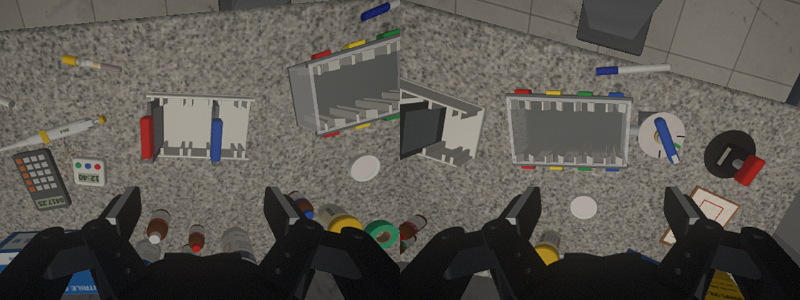

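Only the blue and red cassettes are there. I'll crop both pictures larger to measure them accurately.

Run:
```python
from h import *
f=cv2.imread("pics/w_stand.png"); g=cv2.imread("pics/w_tank.png")
cv2.imwrite("pics/c_stand.png",cv2.resize(f[120:240,180:370],None,fx=4,fy=4,interpolation=cv2.INTER_CUBIC))
cv2.imwrite("pics/c_tank.png",cv2.resize(g[110:250,130:410],None,fx=2.85,fy=2.85,interpolation=cv2.INTER_CUBIC))
```

```text
(no output)
```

View pics/c_stand.png

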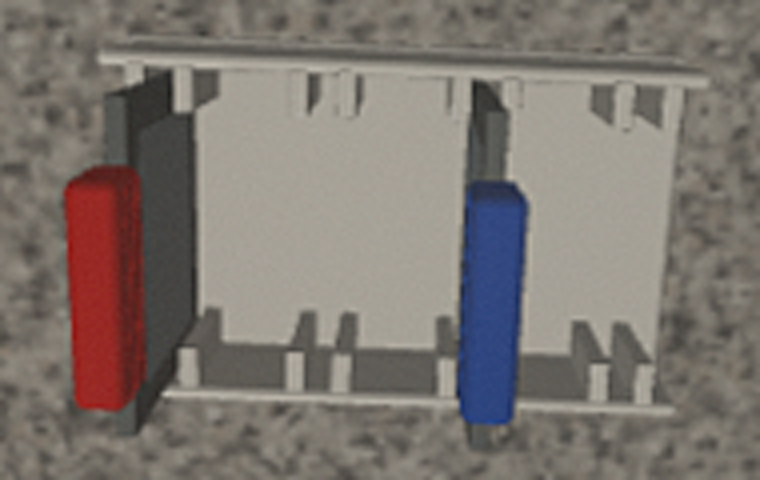

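View pics/c_tank.png

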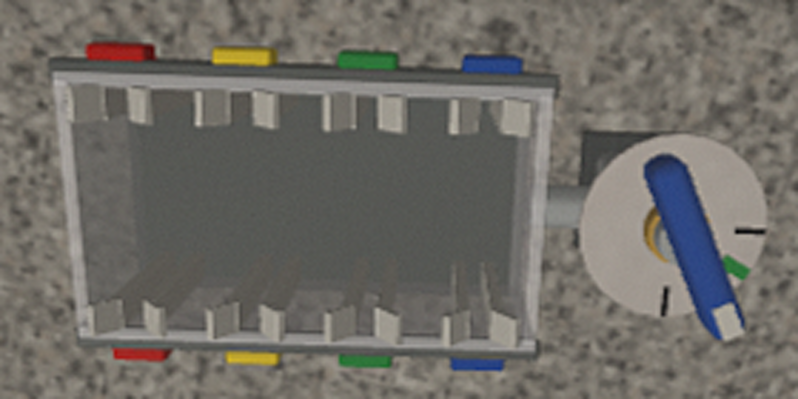

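Run:
```python
from h import *
np.set_printoptions(precision=4,suppress=True)
c,c2=np.load("cal.npy",allow_pickle=True)
S=lambda L:[(180+x/4,120+y/4) for x,y in L]
T=lambda L:[(130+x/2.85,110+y/2.85) for x,y in L]
def show(n,P):
    P=P[:,:2]; print(n,P.tolist() and P.round(4).tolist(),"sides",[round(float(np.linalg.norm(P[i]-P[i-1])),4) for i in range(len(P))],"mean",P.mean(0))
def ya(a,b): d=b-a; return np.degrees(np.arctan2(-d[0],d[1])) # yaw from y-axis
p=p2w(c,S([(103,52),(706,78),(673,412),(163,398)]),.06); show("stand",p); print(ya(p[0],p[1]),ya(p[3],p[2]))
p=p2w(c,S([(468,203),(520,203),(515,422),(460,420)]),.144); show("blue",p); d=(p[3]+p[2]-p[0]-p[1]);print(np.degrees(np.arctan2(d[1],d[0])))
p=p2w(c,S([(66,190),(122,183),(135,408),(77,408)]),.144); show("red",p); d=(p[3]+p[2]-p[0]-p[1]);print(np.degrees(np.arctan2(d[1],d[0])))
for z in (.086,.096):
    p=p2w(c2,T([(50,60),(558,77),(538,352),(80,343)]),z); show(f"tank{z}",p); print(ya(p[0],p[1]),ya(p[3],p[2]))
p=p2w(c2,T([(120,50),(244,55),(368,58),(492,63),(477,365),(366,360),(252,357),(141,354)]),.08); show("tabs",p); print(ya(p[0],p[3]),ya(p[7],p[4]))
p=p2w(c2,T([(663,158),(730,330)]),.124); show("bar",p); d=p[1]-p[0]; print(np.degrees(np.arctan2(d[1],d[0])))
p=p2w(c2,T([(665,300),(750,231),(737,267),(674,226)]),.09); show("ticks",p)
```

```text
stand [[0.4355, -0.3897], [0.4576, -0.2075], [0.5656, -0.2189], [0.5473, -0.3873]] sides [0.1119, 0.1835, 0.1086, 0.1693] mean [ 0.5015 -0.3009]
-6.9175193989227175 -6.196028677582675
blue [[0.4747, -0.2852], [0.4757, -0.2726], [0.5325, -0.2768], [0.5308, -0.2909]] sides [0.0564, 0.0127, 0.0569, 0.0142] mean [ 0.5034 -0.2814]
-5.019843839409937
red [[0.4638, -0.3822], [0.4632, -0.3684], [0.5209, -0.3739], [0.5197, -0.3887]] sides [0.0563, 0.0138, 0.058, 0.0149] mean [ 0.4919 -0.3783]
-6.0236833402871675
tank0.086 [[0.4055, -0.1333], [0.3632, 0.0632], [0.4784, 0.0882], [0.5228, -0.1075]] sides [0.1201, 0.201, 0.1178, 0.2006] mean [ 0.4425 -0.0223]
12.146070484243241 12.79530146206106
tank0.096 [[0.404, -0.1291], [0.3629, 0.0617], [0.4747, 0.0859], [0.5178, -0.1041]] sides [0.1166, 0.1952, 0.1144, 0.1948] mean [ 0.4398 -0.0214]
12.146070484243236 12.795301462061047
tabs [[0.3958, -0.109], [0.3857, -0.0605], [0.3748, -0.012], [0.3646, 0.0368], [0.4933, 0.0647], [0.503, 0.0158], [0.5139, -0.034], [0.5245, -0.0824]] sides [0.1314, 0.0496, 0.0497, 0.0499, 0.1317, 0.0498, 0.051, 0.0496] mean [ 0.4444 -0.0226]
12.071647034055735 11.977483208507692
bar [[0.3802, 0.1026], [0.4375, 0.1492]] sides [0.0738, 0.0738] mean [0.4089 0.1259]
39.13023106216352
ticks [[0.4409, 0.1331], [0.4036, 0.1576], [0.4196, 0.1578], [0.4092, 0.1263]] sides [0.0324, 0.0446, 0.016, 0.0331] mean [0.4183 0.1437]
```

Run:
```python
from h import *
np.set_printoptions(precision=4,suppress=True)
im=[]
for k,a in enumerate((-141,39)):
    q=robot.ik([.4095,.128,.29],[180,0,a]); print(q)
    if q is None: continue
    robot.goto_joints(q); robot.pause(.3); c,f=snap("wrist",f"v{k}"); im.append(f)
    h=cv2.cvtColor(f,cv2.COLOR_BGR2HSV)
    m=((abs(h[...,0].astype(int)-112)<12)&(h[...,1]>140)&(h[...,2]>40)).astype(np.uint8)
    uv=w2p(c,[[.4095,.128,.124]])[0]
    n,l,st,ce=cv2.connectedComponentsWithStats(m)
    i=1+min(range(n-1),key=lambda j:np.hypot(*(ce[j+1]-uv))-(1e-3*st[j+1,4]))
    (x,y),wh,an=cv2.minAreaRect(np.argwhere(l==i)[:,::-1].astype(np.float32))
    b=cv2.boxPoints(((x,y),wh,an)); e=sorted([(np.linalg.norm(b[j]-b[j-1]),j) for j in range(4)])[:2]
    E=[(b[j]+b[j-1])/2 for _,j in e]
    p=p2w(c,E,.114)[:,:2]; d=p[1]-p[0]; print(uv,(x,y),wh,p.mean(0),np.linalg.norm(d),np.degrees(np.arctan2(d[1],d[0])))
cv2.imwrite("pics/v.png",cv2.resize(np.hstack(im),(800,300)))
```

```text
[ -0.224  -24.6263 -23.4636  91.1627   0.     -39.224 ]
[284.6813 210.0808] (290.0, 209.0) (0.0, 0.0) [0.4083 0.1331] 0.0 0.0
[ -0.224  -24.6263 -23.4636  91.1627   0.     140.776 ]
[282.4716 210.5126] (284.5, 204.5) (85.0, 15.0) [0.411 0.127] 0.07717351678155486 -140.82865979213003
```

View pics/v.png

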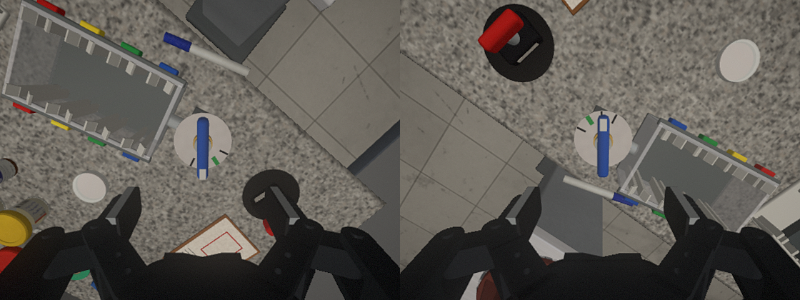

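Run:
```python
from h import *
np.set_printoptions(precision=4,suppress=True)
c=robot.get_calibration("wrist"); t=np.array(robot.observe()["tool_pos"][:2]); print(t)
for k in (0,1):
    f=cv2.imread(f"pics/v{k}.png"); h=cv2.cvtColor(f,cv2.COLOR_BGR2HSV)
    m=((abs(h[...,0].astype(int)-112)<12)&(h[...,1]>110)&(h[...,2]>40)).astype(np.uint8)
    n,l,st,ce=cv2.connectedComponentsWithStats(m)
    for i in range(1,n):
        if st[i,4]<300 or np.hypot(*(ce[i]-(284,205)))>60: continue
        (x,y),wh,an=cv2.minAreaRect(np.argwhere(l==i)[:,::-1].astype(np.float32))
        print(k,(x,y),wh,an)
        for z in(.112,.124):
            p=p2w(c,[(x,y)],z)[0,:2]; print(z, 2*t-p if k==0 else p)
```

```text
[0.4095 0.128 ]
0 (283.5, 207.0) (84.0, 15.0) 90.0
0.112 [0.4095 0.1291]
0.124 [0.4066 0.1267]
1 (284.5, 204.0) (86.0, 15.0) 90.0
0.112 [0.4122 0.128 ]
0.124 [0.415  0.1303]
```

Run:
```python
from h import *
np.set_printoptions(precision=3,suppress=True)
A=[.4109,.1285]
def st(n): o=robot.observe(); print(n,round(o["time"],1),o["tool_pos"],o["tcp_rot"][2],"F",o["ft_force"],"T",o["torque"],"w",round(o["gripper_width"],4),round(o["gripper_force"],1))
robot.goto_joints(robot.ik([*A,.25],[180,0,-141]))
robot.set_gripper(.045); st("above")
print(robot.line_to([*A,.170],vel=.1,guard=8)); robot.set_gripper(0.0); st("grip")
for a in (-150,-160,-168.5):
    robot.line_to([*A,.170],vel=.1,rotation=[180,0,a]); st(a)
robot.set_gripper(.045); st("open"); robot.line_to([*A,.29],vel=.2)
robot.pause(.2); c,f=snap("wrist","v2"); np.save("cal2.npy",[c],allow_pickle=True)
cv2.imwrite("pics/v2c.png",cv2.resize(f[100:300,150:430],None,fx=2.5,fy=2.5))
```

```text
above 10.3 [0.411 0.129 0.25 ] -141.00239982346767 F [ 0.248 -0.547 -0.412] T [-0.017  0.011  0.031] w 0.0451 0.0
False
grip 11.6 [0.411 0.129 0.171] -140.99617300352682 F [-0.712 -0.234  5.758] T [0.115 0.386 0.022] w 0.0172 58.5
-150 11.9 [0.411 0.129 0.171] -150.03402462237415 F [-1.276 -0.476  4.927] T [ 0.032  0.338 -0.066] w 0.0172 58.5
-160 12.2 [0.411 0.129 0.171] -160.0302032788135 F [-1.764 -0.109  5.697] T [-0.013  0.265 -0.094] w 0.0173 58.5
-168.5 12.6 [0.411 0.128 0.171] -168.52424367863156 F [-1.511 -0.477  5.367] T [-0.083  0.346  0.042] w 0.0172 58.5
open 12.9 [0.411 0.129 0.17 ] -168.49852819107352 F [-0.237  0.011 -0.699] T [ 0.011 -0.022  0.016] w 0.0453 0.0
```

View pics/v2c.png

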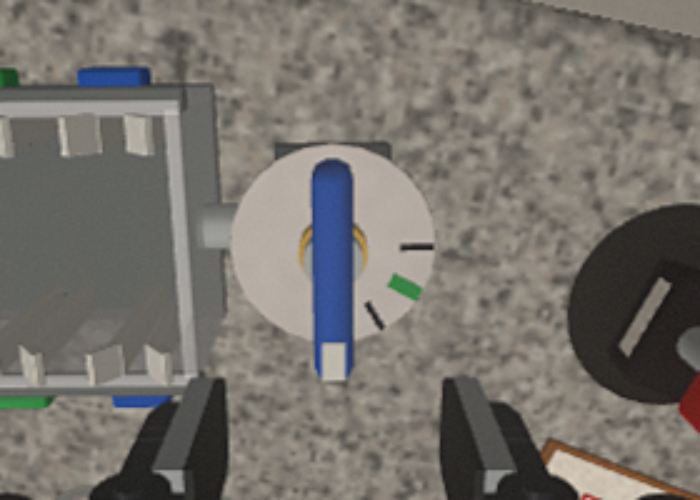

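The valve is shut: the bar lies along the tank's x and its dotted end hides the 0 tick. Next I'll measure the cassette grips with opposite wrist views, which cancel the parallax.

```bash
cat >> h.py <<'E'
HUE={"blue":112,"red":0}
def blob(f,col,uv,amin=150):
    "minAreaRect of the blob of that colour nearest to uv"
    h=cv2.cvtColor(f,cv2.COLOR_BGR2HSV); d=(h[...,0].astype(int)-HUE[col]+90)%180-90
    m=((abs(d)<12)&(h[...,1]>110)&(h[...,2]>40)).astype(np.uint8)
    n,l,s,ce=cv2.connectedComponentsWithStats(m)
    i=min((i for i in range(1,n) if s[i,4]>amin),key=lambda i:np.hypot(*(ce[i]-uv)))
    return cv2.minAreaRect(np.argwhere(l==i)[:,::-1].astype(np.float32))
def locate(x,y,z,yaw,things,tag):
    "two opposite views; things: name->(colour,x,y,zmid); mean centre and yaw on zmid"
    out={n:[] for n in things}
    for k in (0,-180):
        q=robot.ik([x,y,z],[180,0,yaw+k]) 
        if q is None: print("no ik",k); continue
        robot.goto_joints(q); robot.pause(.25); c,f=snap("wrist",f"{tag}{k}")
        for n,(col,X,Y,Z) in things.items():
            r=blob(f,col,w2p(c,[[X,Y,Z]])[0]); b=cv2.boxPoints(r)
            i=int(np.argmin([np.linalg.norm(b[j]-b[j-1]) for j in range(4)]))
            e=[(b[i]+b[i-1])/2,(b[i-2]+b[i-3])/2]; p=p2w(c,e,Z)[:,:2]; d=p[1]-p[0]
            out[n].append([*p.mean(0),(np.degrees(np.arctan2(d[1],d[0]))+90)%180-90,np.linalg.norm(d)])
    return {n:np.array(v) for n,v in out.items()}
def st(n): o=robot.observe(); print(n,round(o["time"],1),o["tool_pos"],round(o["tcp_rot"][2],1),"F",o["ft_force"],"T",o["torque"],"w",round(o["gripper_width"],4),round(o["gripper_force"],1))
np.set_printoptions(precision=4,suppress=True)
E
python3 - <<'E'
from h import *
go(.49,-.32,.33,-6.3)
for n,v in locate(.497,-.329,.33,-6.3,{"b":("blue",.502,-.279,.132),"r":("red",.491,-.377,.132)},"s").items(): print(n,v)
print(robot.observe()["time"])
E
```

```text
b [[ 0.5023 -0.2813 -6.1729  0.0647]
 [ 0.5043 -0.2809 -6.282   0.0641]]
r [[ 0.4905 -0.3806 -6.2758  0.065 ]
 [ 0.4925 -0.3804 -7.0483  0.0657]]
21.5083
```

```bash
cat > pick.py <<'E'
from h import *
def pick(x,y,yaw):
    a=go(x,y,.25,yaw); robot.set_gripper(.045); 
    print(robot.line_to([x,y,.184],vel=.08,guard=8)); st("down")
    robot.set_gripper(0); st("grip")
    robot.line_to([x,y,.26],vel=.06); robot.line_to([x,y,.345],vel=.15); st("up")
E
python3 - <<'E'
from pick import *
pick(.5033,-.2811,-6.6)
a=go(.4276,.0504,.345,12); robot.pause(.2); st("over"); c,f=snap("wrist","ins_b"); np.save("cal3.npy",[c],allow_pickle=True)
cv2.imwrite("pics/ins_bc.png",f)
E
```

```text
False
down 23.2 [ 0.5035 -0.2813  0.1846] 173.4 F [-0.3012  0.0206  0.2213] T [ 0.0208 -0.0085 -0.0144] w 0.0447 0.0
grip 23.5 [ 0.5036 -0.2813  0.1847] 173.4 F [-0.0338  0.8131  4.2451] T [ 0.0643 -0.0375 -0.061 ] w 0.0133 59.0
up 25.7 [ 0.5032 -0.281   0.3441] 173.4 F [-0.1114 -0.4968 -1.5566] T [-0.0469 -0.0288  0.0061] w 0.0132 58.5
over 27.2 [0.428  0.0496 0.3449] -168.1 F [-0.19   -0.7877 -1.754 ] T [ 0.0368 -0.0256  0.0342] w 0.0136 58.4
```

View pics/ins_bc.png

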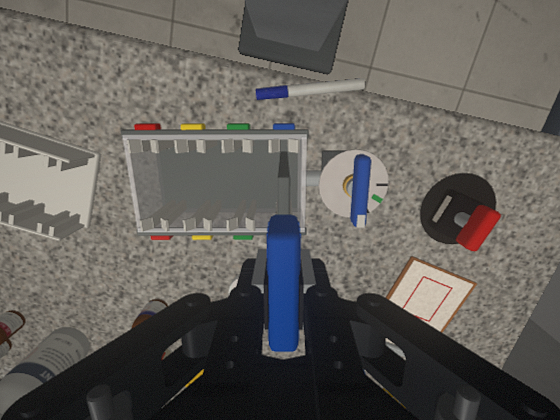

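```bash
cat >> pick.py <<'E'
def insert(x,y):
    robot.line_to([x,y,.276],vel=.15); st("mouth")
    for z in (.258,.235,.21,.192):
        hit=robot.line_to([x,y,z],vel=.05,guard=6); st(z)
        if hit: print("HIT"); return False
    print("floor",robot.line_to([x,y,.180],vel=.02,guard=4)); st("floor"); return True
E
python3 - <<'E'
from pick import *
insert(.4276,.0504)
E
```

```text
mouth 27.8 [0.4277 0.0503 0.2767] -168.0 F [-0.6888 -0.3595 -0.6972] T [-0.0196 -0.0108  0.0008] w 0.0135 58.4
0.258 28.3 [0.4275 0.0504 0.2578] -168.0 F [-0.2661  0.4489 -0.5187] T [-0.0417  0.0326 -0.0029] w 0.0133 58.4
0.235 28.9 [0.4275 0.0504 0.2349] -168.0 F [ 0.3341 -0.4573 -0.3128] T [0.0327 0.0024 0.0242] w 0.0134 58.4
0.21 29.6 [0.4276 0.0504 0.21  ] -168.0 F [ 0.7601 -0.7319 -0.2438] T [-0.0035 -0.055   0.0452] w 0.0132 58.4
0.192 30.1 [0.4274 0.0504 0.1917] -168.0 F [-0.2996 -0.0433 -1.138 ] T [-0.047   0.0259  0.0034] w 0.0131 58.4
floor True
floor 30.5 [0.4279 0.0503 0.1846] -168.0 F [ 0.1163 -1.2343  3.7531] T [-0.0055 -0.0526 -0.0071] w 0.0127 59.2
```

Run:
```python
from pick import *
robot.set_gripper(.04); st("rel"); robot.line_to([.4276,.0504,.27],vel=.12)
pick(.4915,-.3805,-6.6)
go(.4588,-.0963,.345,12)
if insert(.4588,-.0963):
    robot.set_gripper(.04); robot.line_to([.4588,-.0963,.30],vel=.12)
    go(.43,.0,.36,12); robot.pause(.2); c,f=snap("wrist","after"); cv2.imwrite("pics/after_c.png",f)
    st("end")
```

```text
rel 30.9 [0.4272 0.0505 0.1838] -168.0 F [-0.3266  0.4978  0.5497] T [-0.0157 -0.0111  0.0145] w 0.0404 0.0
False
down 34.6 [ 0.4917 -0.3808  0.1847] 173.4 F [ 0.5193 -0.6721  0.3219] T [ 0.0189  0.0354 -0.012 ] w 0.0452 0.0
grip 35.0 [ 0.4918 -0.3808  0.1847] 173.4 F [ 1.0091 -0.011   3.2351] T [ 0.1042 -0.0731  0.0223] w 0.0131 59.0
up 37.1 [ 0.4914 -0.3804  0.344 ] 173.4 F [-0.3844  0.1471 -1.4012] T [0.0276 0.0354 0.0042] w 0.013 58.4
mouth 38.8 [ 0.459  -0.0969  0.2766] -168.1 F [ 0.9849  0.1322 -0.7928] T [-0.0011  0.0167  0.0248] w 0.0133 58.4
0.258 39.3 [ 0.4587 -0.0962  0.2578] -168.0 F [ 0.4869  0.1699 -1.7275] T [-0.0139 -0.0429 -0.0452] w 0.0132 58.4
0.235 39.9 [ 0.4587 -0.0962  0.2349] -168.0 F [ 0.6913  0.1956 -1.5093] T [ 0.0337 -0.0372  0.0089] w 0.0135 58.4
0.21 40.6 [ 0.4588 -0.0963  0.21  ] -168.0 F [-0.1219  0.0626 -1.3317] T [-0.0188  0.0424  0.0154] w 0.0132 58.4
0.192 41.1 [ 0.4586 -0.0962  0.1917] -168.0 F [-0.2878  1.356  -0.8221] T [-0.0389 -0.0345 -0.0537] w 0.0134 58.4
floor True
floor 41.5 [ 0.4591 -0.0965  0.1847] -168.0 F [0.5488 0.1876 2.2898] T [-0.0743 -0.0647  0.0213] w 0.0131 59.2
end 43.8 [ 0.43   -0.0006  0.359 ] -168.1 F [ 0.2926 -0.3761  0.4935] T [0.004  0.0122 0.0088] w 0.0403 0.0
```

View pics/after_c.png

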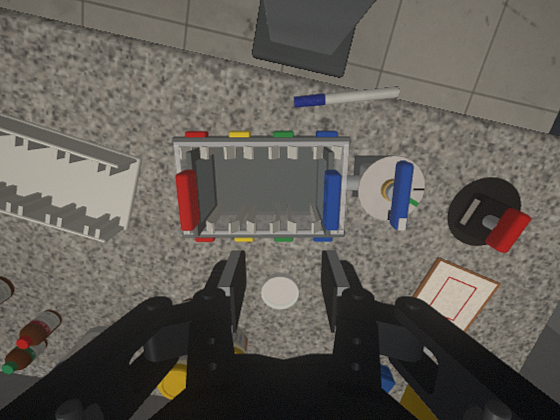

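Both cassettes are home: red grip at (187,200), blue at (331,200). Now I'll open the valve to 60°.

Run:
```python
from h import *
A=[.4109,.1285]
robot.goto_joints(robot.ik([*A,.26],[180,0,-168])); robot.set_gripper(.045)
print(robot.line_to([*A,.170],vel=.1,guard=8)); robot.set_gripper(0); st("grip")
for a in (-153,-138,-123,-108): robot.line_to([*A,.170],vel=.1,rotation=[180,0,a]); st(a)
robot.set_gripper(.045); st("open"); robot.line_to([*A,.30],vel=.2)
robot.pause(.2); c,f=snap("wrist","v3"); r=blob(f,"blue",w2p(c,[[*A,.112]])[0]); print(r)
b=cv2.boxPoints(r); print(p2w(c,b,.124)[:,:2])
cv2.imwrite("pics/v3c.png",f)
```

```text
False
grip 46.2 [0.4113 0.1285 0.171 ] -168.0 F [-1.6096  0.0607  5.1484] T [-0.0739  0.3254  0.0098] w 0.0175 58.5
-153 46.6 [0.4113 0.1285 0.171 ] -153.0 F [-1.9963 -0.0152  5.2457] T [0.02   0.3746 0.0834] w 0.0174 58.5
-138 47.0 [0.4112 0.1286 0.1709] -138.0 F [-1.2863  0.0169  6.0001] T [0.0606 0.3972 0.0705] w 0.0172 58.6
-123 47.4 [0.4112 0.1286 0.1709] -123.0 F [-1.7565  0.694   6.194 ] T [0.0924 0.3969 0.071 ] w 0.0175 58.6
-108 47.8 [0.4112 0.1286 0.171 ] -108.0 F [-1.5146  0.9308  5.8541] T [0.1269 0.4768 0.0383] w 0.0174 58.6
open 48.2 [0.4109 0.1285 0.17  ] -108.0 F [ 0.6081 -0.8337  0.0059] T [ 0.0147 -0.0306  0.0102] w 0.0451 0.0
((282.0, 203.0), (82.0, 14.0), 90.0)
[[0.4046 0.0888]
 [0.3936 0.0924]
 [0.4159 0.1628]
 [0.4279 0.1589]]
```

View pics/v3c.png

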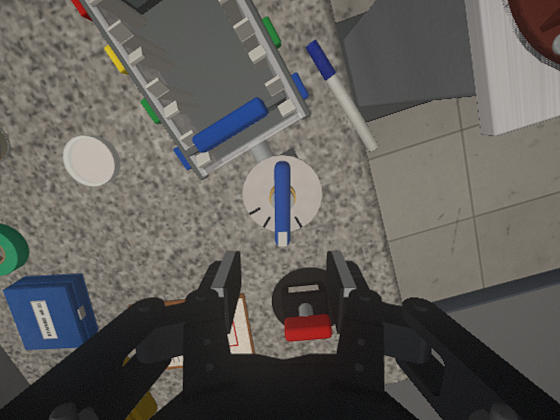

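Run:
```python
from h import *
for n,v in locate(.435,.307,.32,20,{"s":("red",.435,.307,.072)},"st").items(): print(n,v)
for k in (0,-180):
    q=robot.ik([.583,.314,.26],[180,0,-10+k]); print(k,q is not None)
    if q is None: continue
    robot.goto_joints(q); robot.pause(.25); c,f=snap("wrist",f"box{k}")
    h=cv2.cvtColor(f,cv2.COLOR_BGR2HSV); d=(h[...,0].astype(int)+90)%180-90
    m=((abs(d)<12)&(h[...,1]>70)&(h[...,2]>60)).astype(np.uint8); m=cv2.dilate(m,np.ones((3,3),np.uint8))
    u=w2p(c,[[.583,.314,.004]])[0]; cs,_=cv2.findContours(m,cv2.RETR_EXTERNAL,cv2.CHAIN_APPROX_NONE)
    cn=[x for x in cs if cv2.contourArea(x)>1500 and cv2.pointPolygonTest(x,(float(u[0]),float(u[1])),False)>0]
    for x in cn:
        p=p2w(c,x[:,0],.004)[:,:2].astype(np.float32); (X,Y),wh,an=cv2.minAreaRect(p*1000); print((X,Y),wh,an)
print(robot.observe()["time"])
f0=cv2.imread("pics/st0.png");f1=cv2.imread("pics/box0.png")
cv2.imwrite("pics/stbox.png",cv2.resize(np.hstack([f0,f1]),(800,300)))
```

```text
s [[  0.4342   0.2974 -12.1547   0.0599]
 [  0.4349   0.2973 -12.1309   0.0599]]
0 True
(582.0081787109375, 315.24066162109375) (56.35547637939453, 73.16362762451172) 78.57074737548828
-180 True
(582.6841430664062, 316.40399169921875) (56.8618049621582, 73.2164535522461) 78.73334503173828
59.65
```

View pics/stbox.png

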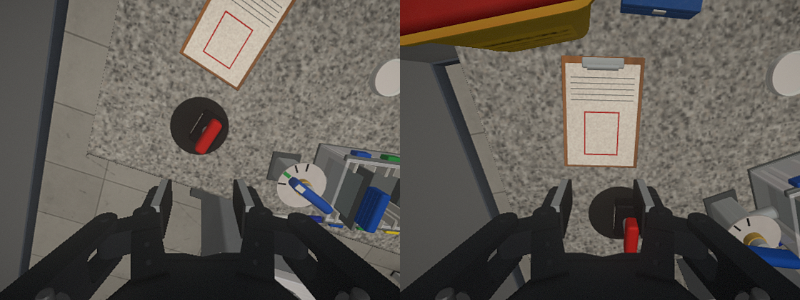

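Run:
```python
from h import *
X,Y=.4345,.2974
# mat: dark blob in a fresh opposite pair is costly; use one view after the pick
a=go(X,Y,.22,-12.1); c,f=snap("wrist","pre"); r=blob(f,"red",w2p(c,[[X,Y,.072]])[0]); print(p2w(c,[r[0]],.072),r)
robot.set_gripper(.05)
print(robot.line_to([X,Y,.127],vel=.08,guard=8)); st("down"); robot.set_gripper(0); st("grip")
robot.line_to([X,Y,.16],vel=.05); robot.pause(.3); st("lift"); robot.line_to([X,Y,.22],vel=.12)
a2=go(.5824,.3158,.22,-11.4); print(a,a2); robot.pause(.3)
robot.line_to([.5824,.3158,.16],vel=.1); robot.pause(.2); c,f=snap("wrist","press"); st("pre")
np.save("cal4.npy",[c],allow_pickle=True); cv2.imwrite("pics/press_c.png",f)
```

```text
[[0.4342 0.2975 0.072 ]] ((283.0, 216.0), (74.0, 24.0), 90.0)
False
down 61.9 [0.4349 0.2975 0.1276] 167.9 F [ 0.4777 -0.9735  0.1591] T [ 0.0162 -0.006  -0.0066] w 0.0497 0.0
grip 62.3 [0.4347 0.2975 0.1274] 167.9 F [-0.622  -0.4772  2.1597] T [-0.0888  0.1179  0.022 ] w 0.0167 59.6
lift 63.4 [0.4344 0.2973 0.1598] 167.9 F [-0.0841  0.4925 -3.0111] T [-0.0088  0.0388 -0.0072] w 0.0172 59.1
-192.1 -191.4
pre 66.0 [0.5828 0.3159 0.1608] 168.6 F [-0.3571  0.1911 -2.5461] T [-0.0214  0.0106 -0.0313] w 0.017 59.0
```

View pics/press_c.png

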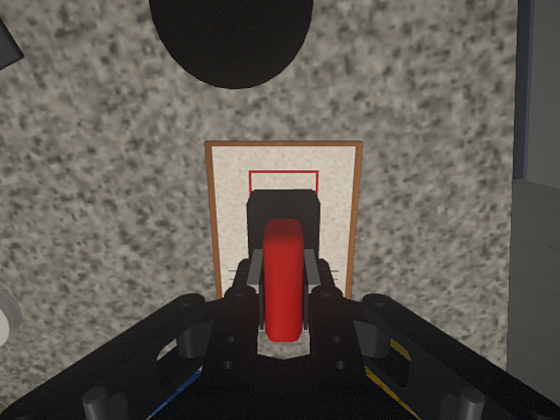

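The stamp hangs square over the box, with both centred near column 284. Pressing now.

Run:
```python
from h import *
B=[.5824,.3158]
robot.line_to([*B,.138],vel=.06); st("near")
for z in (.131,.127,.1245,.1225,.1212):
    robot.line_to([*B,z],vel=.02); robot.pause(.15); st(z)
    if robot.observe()["ft_force"][2]>8.5: break
robot.pause(.5); st("hold")
robot.line_to([*B,.140],vel=.025); st("off"); robot.line_to([*B,.21],vel=.12)
# mat centre from here-on: view over the mat
go(.46,.305,.24,-12.1); robot.pause(.2)
c,f=snap("wrist","mat"); cv2.imwrite("pics/mat_c.png",f)
```

```text
near 66.5 [0.5821 0.3157 0.1374] 168.6 F [ 0.1851  0.2694 -2.6581] T [ 0.0076 -0.0085  0.0398] w 0.0171 59.0
0.131 67.2 [0.5826 0.3159 0.1315] 168.6 F [-0.508  -0.1389  2.5066] T [-0.0523  0.0769  0.0263] w 0.0169 59.6
0.127 67.7 [0.5826 0.3158 0.1273] 168.6 F [1.2107 0.4859 5.0948] T [ 0.0119 -0.0639 -0.0075] w 0.0172 60.1
0.1245 68.1 [0.5826 0.3159 0.1249] 168.6 F [0.1283 0.3513 6.9244] T [-0.0088  0.0115  0.0095] w 0.0172 60.2
0.1225 68.5 [0.5826 0.3159 0.123 ] 168.6 F [0.4927 0.2661 7.3977] T [-0.0624  0.1421  0.0239] w 0.0172 60.3
0.1212 68.9 [0.5826 0.3159 0.1218] 168.6 F [-1.1296 -1.1165  7.9119] T [-0.1083  0.2235 -0.0035] w 0.0174 60.4
hold 69.4 [0.5826 0.3159 0.1218] 168.6 F [-1.2026 -0.7749  7.4056] T [-0.0708  0.2008 -0.0317] w 0.0173 60.4
off 70.3 [0.5821 0.3157 0.1395] 168.6 F [ 0.468   0.7685 -3.3404] T [-0.0084  0.0059  0.0532] w 0.0169 58.9
```

View pics/mat_c.png

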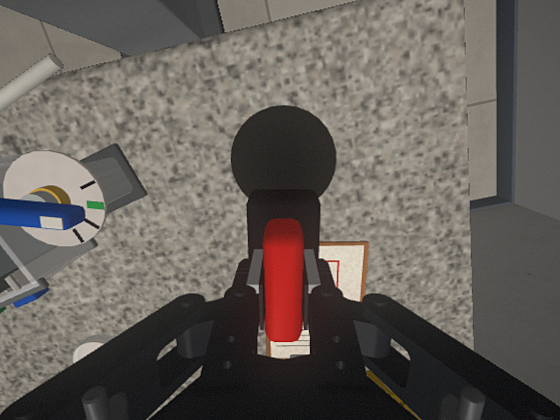

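Run:
```python
from h import *
from scipy.optimize import least_squares
c=robot.get_calibration("wrist"); g=cv2.cvtColor(cv2.imread("pics/mat.png"),cv2.COLOR_BGR2GRAY)
m=(cv2.GaussianBlur(g,(5,5),0)<55).astype(np.uint8); m[188:]=0
n,l,s,ce=cv2.connectedComponentsWithStats(m); i=l[150,283]
cs,_=cv2.findContours((l==i).astype(np.uint8),cv2.RETR_EXTERNAL,cv2.CHAIN_APPROX_NONE)
p=cs[0][:,0]; p=p[p[:,1]<184]; P=p2w(c,p,.0015)[:,:2]
r=least_squares(lambda v:np.hypot(*(P-v[:2]).T)-v[2],[.43,.31,.055],loss="soft_l1",f_scale=.001).x; print("mat",r)
assert abs(r[2]-.055)<.003 and np.hypot(r[0]-.4296,r[1]-.3096)<.012
x,y=r[:2]
go(x,y,.19,-12.1); robot.line_to([x,y,.136],vel=.1); print(robot.line_to([x,y,.1255],vel=.02,guard=3)); st("set")
robot.set_gripper(.05); robot.pause(.2); st("rel"); robot.line_to([x,y,.25],vel=.12)
go(.46,.12,.40,0); robot.pause(.3)
for n in("top","scene"): snap(n,n+"_end")
f=cv2.imread("pics/top_end.png"); 
cv2.imwrite("pics/end.png",np.vstack([cv2.resize(f[170:320,110:460],(800,343)),cv2.resize(cv2.imread("pics/scene_end.png")[200:360,60:450],(800,257))[:257]]))
st("end")
```

```text
mat [0.4302 0.3109 0.053 ]
True
set 73.4 [0.4304 0.311  0.1264] 167.9 F [1.2157 0.8549 3.169 ] T [ 0.1394 -0.3163  0.0072] w 0.0171 59.7
rel 74.0 [0.4296 0.3107 0.1257] 167.9 F [-0.284  -0.0503  1.752 ] T [ 0.0056 -0.0383 -0.0177] w 0.0502 0.0
end 76.5 [0.4599 0.1204 0.3997] -180.0 F [ 0.8611  0.8163 -0.0179] T [ 0.0087 -0.0091  0.0582] w 0.0494 0.0
```

View pics/end.png

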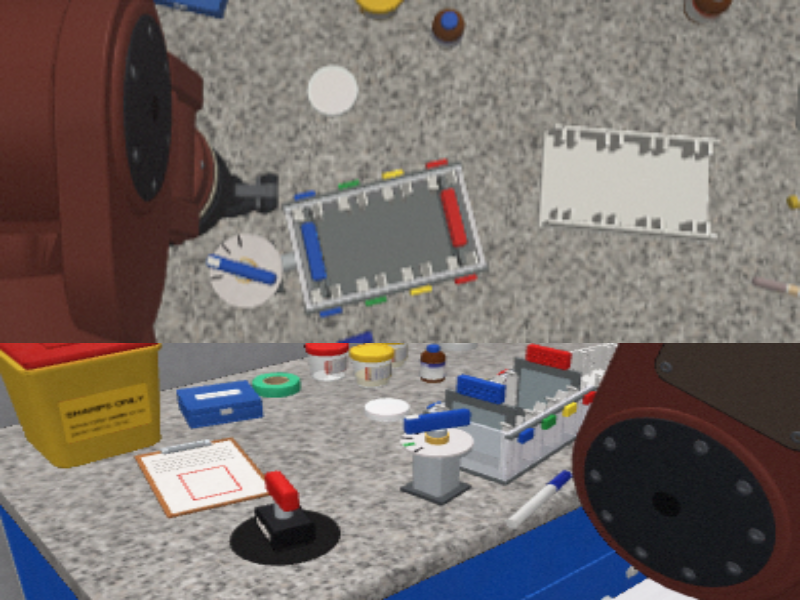

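Run:
```python
from h import *
robot.goto_joints(robot.ik([.583,.314,.26],[180,0,-10])); robot.pause(.25); c,f=snap("wrist","box_end"); b=cv2.imread("pics/box0.png")
C=[w2p(c,[[*(np.array([.5824,.3158])+rot(-11.4)@[x,y]),.004]])[0] for x in(-.03,.03) for y in(-.022,.022)]
C=np.array(C).astype(int); u0,v0=C.min(0);u1,v1=C.max(0)
for g in(b,f): w=g[v0:v1,u0:u1]; print(w.mean((0,1)),w.std((0,1)),cv2.resize(w,(14,10),interpolation=cv2.INTER_AREA).mean(2).astype(int)[::3].tolist())
go(.46,.12,.40,0); st("end")
```

```text
[168.7972 184.2009 194.8274] [3.7573 4.0795 3.4519] [[185, 185, 185, 183, 181, 181, 182, 186, 185, 187, 186, 182, 187, 184], [183, 179, 181, 181, 184, 181, 181, 183, 185, 186, 186, 183, 184, 183], [181, 185, 185, 182, 180, 181, 184, 183, 180, 179, 180, 179, 179, 180], [183, 182, 183, 183, 181, 179, 179, 181, 184, 183, 184, 182, 181, 183]]
[168.8005 184.1849 194.8679] [3.7528 4.0494 3.4606] [[185, 185, 186, 184, 182, 181, 182, 186, 185, 187, 186, 182, 186, 183], [183, 178, 181, 180, 183, 180, 181, 183, 185, 185, 187, 183, 183, 183], [182, 184, 185, 182, 180, 182, 183, 183, 180, 179, 180, 179, 179, 181], [182, 182, 184, 183, 181, 179, 179, 182, 184, 183, 183, 182, 181, 182]]
end 81.3 [0.4601 0.1201 0.3999] -180.0 F [-0.3257 -0.6143 -0.2814] T [ 0.0314  0.0453 -0.0028] w 0.05 0.0
```

```bash
python3 -c "
from plant import robot
print(robot.job_done())"
```

```text
the job is handed in; nothing more can be done
None
```

The job is handed in at about 81 s: I shut the valve, slid the red and blue cassettes (the only two there) home in their lanes, opened the valve to 60°, pressed the stamp about 9.5 mm at 8 N square in the red box, and stood it back on its mat; the pictures show no ink, so the print rests on that travel and force.

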